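# Feel out the iron-cored block and seat it in the bench corner

### The job

One of the three look-alike black printing blocks has an iron core: feel which one is the heavy one by nudging them, and slide it along the table into the corner made by the long wooden fence and the short end stop, until it sits square and fully home against both. Leave the other two blocks about where they stand, flat on the table, and do not disturb the other things.

Things in the scene. Friction and masses are not known exactly. Their poses are not given: they have to be found in the camera images.
- table: the flat work table covered in dark blue cloth; its top is z = 0. Sliding friction on it is 0.51 to 0.72, the same for all blocks: pushed level and slowly, a plain block resists with 1 to 2 N, the loaded one with 4 to 7 N, up to 13 N as it breaks loose; both push back less (loaded 1.2 N or more, plain under 0.8 N on average) just after the finger stops
- fence: long straight wooden bar screwed to the table on the far side, 780 mm long (along its y), 40 mm wide (x), 30 mm high. Origin: centre of its underside. x points away from the robot; the working face, towards the robot, is at x = -20 mm
- end_stop: short wooden bar fixed square to the fence near either one of its ends, touching the working face: 70 mm long (x), 30 mm thick (y), 30 mm high. Origin: centre of underside, in the fence's frame at x = -55 mm, y = +350 or -350 mm; axes as the fence's. Inner face: 15 mm from the origin, towards the fence's middle. A block fully home is 61 mm from this origin in y, at fence x = -66 mm
- ink_slab: low grey ink slab fixed to the table near the fence's other end (the mirror place of the end stop), 70 mm (x) x 40 mm (y), 16 mm high. Origin: centre of its underside. Not a stop
- block_a: black-inked carved wooden block, 92 x 92 mm, 46 mm high, flat on the table, too wide to grasp. Origin: centre of underside; x, y square to its sides; yaw within 0.25 of the fence's. The three look exactly alike: any one of them has an iron core and weighs 0.82 to 0.96 kg, the two plain ones 0.23 kg each
- block_b: black-inked carved wooden block, 92 x 92 mm, 46 mm high, flat on the table, too wide to grasp. Origin: centre of underside; x, y square to its sides; yaw within 0.25 of the fence's. The three look exactly alike: any one of them has an iron core and weighs 0.82 to 0.96 kg, the two plain ones 0.23 kg each
- block_c: black-inked carved wooden block, 92 x 92 mm, 46 mm high, flat on the table, too wide to grasp. Origin: centre of underside; x, y square to its sides; yaw within 0.25 of the fence's. The three look exactly alike: any one of them has an iron core and weighs 0.82 to 0.96 kg, the two plain ones 0.23 kg each
- seal_stone: a bystander: small stone seal, 24 x 24 mm, 50 mm high with its round head, between two blocks; origin centre of underside
- ink_stick: a bystander: flat black ink stick, 75 x 20 mm along its x and y, 11 mm high, between two blocks; origin centre of underside
- mallet: a bystander: wooden mallet lying on the right side, 240 mm long with a 70 x 110 x 65 mm head; origin on the table under its handle
- dish: a bystander: white dish, 100 mm wide, 26 mm high, on the left; origin centre of underside
- offcut: a bystander: wood offcut 35 x 20 x 12 mm, on the left; origin centre of underside
- gouge: a bystander: gouge, 200 mm long, lying on the right; origin on the table under its ferrule
There are look-alikes about, which are no part of the job. Leave any turquoise or yellow look-alike of the block_a alone.

How it is judged:
By the outcome, as a careful person would: the job done as asked, in the order asked, and still so for the second after the job is handed in, with the robot touching nothing.
It also fails if it takes over 70 s, if anything falls off the work surface, if the arm or the gripper's body presses on something with over 40 N, if the wrist force passes 120 N, or if a joint passes its speed limit or range.

### The arm

A 7-joint arm with a two-finger parallel gripper is mounted at the origin on the work surface. World frame = base frame: x ahead of the robot, y to its left, z up, the work surface at z = 0. Lengths are in m, angles in degrees, forces in N, time in s.
With the tool pointing down it reaches from about 0.425 to 0.875 m from the base axis. Payload 4.7 kg.
Tool frame: the origin (TCP) lies at the very end of the fingers, on their centre line; the grasp point (between the pads) lies 19 mm behind it; z points along the fingers, y is the line along which they close (so a half turn about z gives the same grasp; the last joint's range is limited). The gripper opens to 87 mm and grips with 3 to 60 N. Pads are 19 mm wide; open, the fingers measure 117 mm over their backs; the gripper's body (75 mm by 190 mm) begins 51 mm behind the grasp point.
Start: joints at [74.318, 18.392, -4.016, 83.108, 1.295, 78.541, -3.26], TCP at [0.184, -0.623, 0.223] pointing down, gripper open.
Joint ranges: [-163.93, 163.93], [-17.29, 119.83], [-79.2, 71.16], [3.27, 140.29], [-89.18, 269.18], [5.43, 117.66], [-154.24, 154.24]. Speed limits (degrees/s): [147.25, 147.25, 180, 180, 180, 180, 180].

### API

Orientations are given as [roll, pitch, yaw] about the fixed x, y, z axes, in that order (R = Rz(yaw) Ry(pitch) Rx(roll)).
In Python, from cell import get_obs, read_camera, sign_off, silhouettes gives the robot as it stands.
- The arm moves only by the tool play_rows, never from a script. Its argument "steps" is a list that holds one entry, the list of rows, each a list of 7 numbers: the shift along the tool's x, y, z in m, then the turn, a rotation vector about the tool's x, y, z in rad, then the finger opening in m, from 0 to 0.087. A call has 1 to 12 rows; each row shifts and turns the commanded pose from where the row before left it, along the tool's axes as they then stand; what a row does not reach is not made up. A row lasts 1/10 s, in which the tool goes at most 50 mm and 8.59 degrees, less where a joint would pass 70% of its speed; a pose out of reach is approached as far as the arm can. A call is refused whole if a number of a shift passes 0.05 or a number of a turn 0.15, either way. A call with a gripper value outside its range is refused whole. The fingers move at their own pace and stop on an object; "force" is the grip in N (left out, the last holds). Time passes only in rows, so rows that do not move let the fingers close. It gives the time, the measured TCP pose, the force, the opening and the grip force at its end, in the units of the state.
- get_obs(): the state, without advancing time (a new reading comes with each control period).
- read_camera(name): name is "scene" or "top" or "wrist"; returns a dict with "frame" (384x512x3 uint8, red, green, blue), "intrinsics" (3x3 intrinsics, pixels), "view" (4x4, takes a point from world to camera coordinates). Camera axes: x right, y up, looking along -z (the intrinsics and any distortion apply to the point x, -y, -z); pixel columns grow to the right and rows downward; lengths in m; the calibration is good to about 2 mm. The wrist camera is an equidistant fisheye: a pixel r from the principal point sees the ray r / f radians off the axis. A picture is of the moment at which its call begins. There is no depth.
- sign_off(): hands the job in; it is judged then, once.
Trained networks look in the newest picture that a camera, given by its name, has taken for a name from the list of things; names that differ only in an ending like _2 or _b are one class to them, and where a whole thing is asked for, a point or a joint stands for the part that bears it (a point fixed in the world has none). Each returns a list of dicts, best first, with "p" (0 to 1); they miss things now and then, are a little off and sometimes report something else, mostly with a low value. They report only what shows in the picture. A call takes as long as a camera call. They do not tell look-alikes from the thing itself.
- silhouettes(camera, name): "pixels" (384x512 bool, what is visible of it) and "extent" ([left, top, right, bottom] in pixels, round what is visible of it).
The state is a dict: "time_s": time; "qpos": joint angles; "joint_velocities": joint speeds; "effort": joint torques, N m; "tool_pos": TCP position; "tool_rot": TCP orientation; "force": force on the tool from outside, world axes, zero at the start; "wrist_torque": the same for the moment, N m; "grip_width": finger opening in m; "grasp_force": force on a finger pad.
Only numpy, scipy, OpenCV 4.12 (cv2) and the standard library are available. Lean on these libraries where they do the work, as an engineer would, in place of code of your own. Each camera call takes 0.05 s, during which the arm holds its last target. There are 200 camera calls.

## Working session

There is one attempt and no reset: what is moved stays moved. The work goes in short steps, Python scripts to look and compute and a tool call to move; the robot and the scene stay as the last step left them, time stands still between calls to the robot, and variables do not carry over. Pictures are saved under pics/ and viewed, at most 10 in all, crops included, and the job is handed in when it is done.

Besides the shell and the picture viewer there is one more tool, called after "Call:" as a command line: name --argument value ..., lists and objects as JSON in quotes. play_rows: Moves the arm, as the interface text tells. Its arguments: {"type":"object","properties":{"steps":{"type":"array","items":{"type":"array","items":{"type":"array","items":{"type":"number"}}}},"force":{"type":"number"}},"required":["steps"]}

```bash
mkdir -p pics; ls
python3 - <<'E'
from cell import *
import cv2,numpy as np
o=get_obs();print({k:np.round(v,3).tolist() for k,v in o.items()})
ims=[]
for n in("top","scene"):
    c=read_camera(n);print(n,c["intrinsics"],np.round(c["view"],4).tolist())
    cv2.imwrite(f"pics/{n}0.png",c["frame"][:,:,::-1])
    for t in("block_a","fence","end_stop","ink_slab","seal_stone","ink_stick"):
        for d in silhouettes(n,t): print(n,t,round(d["p"],2),d["extent"],d["pixels"].sum())
E
```

```text
pics
{'time_s': 0.0, 'qpos': [74.318, 18.438, -4.014, 83.175, 1.297, 78.54, -3.26], 'joint_velocities': [0.077, 0.06, 0.041, 0.103, 0.038, -0.027, 0.002], 'effort': [-0.0, -49.129, -0.404, -31.253, -0.064, 0.044, 0.0], 'tool_pos': [0.184, -0.623, 0.221], 'tool_rot': [-179.892, 0.008, 16.49], 'force': [-0.594, -0.628, -0.799], 'wrist_torque': [0.007, -0.032, 0.024], 'grasp_force': 0.0, 'grip_width': 0.087}
top [[485.41578337   0.         254.09689066]
 [  0.         485.41578337 188.24624795]
 [  0.           0.           1.        ]] [[0.0269, -0.9995, -0.0144, 0.0211], [0.9967, 0.0257, 0.0764, -0.476], [-0.076, -0.0164, 0.997, -1.6627], [0.0, 0.0, 0.0, 1.0]]
top block_a 0.98 [169.9, 224.8, 200.9, 259.2] 806
top block_a 0.9 [296.6, 179.0, 327.9, 209.1] 728
top block_a 0.72 [243.4, 177.4, 270.2, 207.7] 676
top block_a 0.68 [318.4, 235.8, 349.2, 266.3] 782
top block_a 0.65 [197.4, 182.2, 226.4, 208.1] 773
top fence 0.6 [148.3, 124.1, 376.7, 140.3] 2928
top end_stop 0.55 [354.5, 134.9, 368.6, 159.0] 203
top ink_slab 0.77 [155.7, 137.5, 168.4, 158.6] 250
top seal_stone 0.55 [228.9, 194.1
[... 266 characters left out ...]
0.7216, -0.0183, 0.3515], [-0.4312, -0.393, 0.8122, 0.1701], [0.5789, 0.5699, 0.5831, -1.4998], [0.0, 0.0, 0.0, 1.0]]
scene block_a 0.94 [350.7, 192.3, 399.0, 231.8] 1219
scene block_a 0.93 [233.1, 138.6, 267.8, 167.6] 694
scene block_a 0.81 [290.3, 203.0, 338.2, 244.0] 1269
scene block_a 0.71 [208.5, 161.6, 246.9, 191.3] 863
scene block_a 0.69 [248.9, 186.6, 291.8, 219.4] 1057
scene fence 0.67 [128.5, 182.6, 346.4, 331.2] 4641
scene end_stop 0.71 [143.8, 174.7, 168.2, 190.6] 197
scene ink_slab 0.61 [328.1, 280.4, 353.2, 307.1] 342
scene seal_stone 0.6 [285.8, 202.9, 301.4, 220.7] 139
scene seal_stone 0.26 [207.8, 160.9, 246.3, 193.9] 942
scene ink_stick 0.47 [235.6, 190.0, 256.9, 201.3] 102
```

View pics/top0.png

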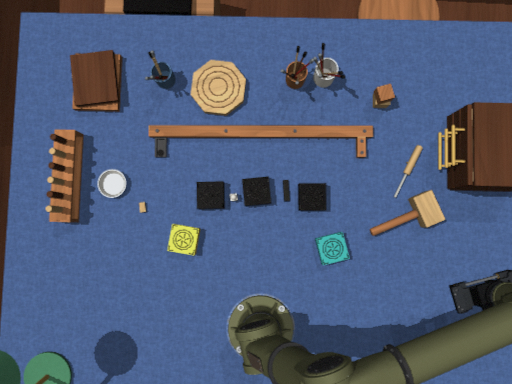

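View pics/scene0.png

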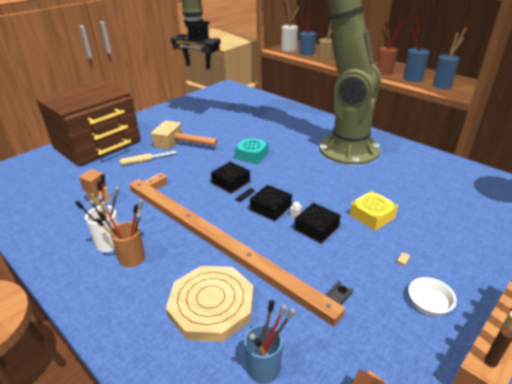

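The top view shows the black blocks at about (210,195), (256,192) and (312,197). The end stop is on the right (362,147) and the ink slab on the left (161,147). The seal stone is between the left and middle blocks, and the ink stick between the middle and right ones. The yellow and turquoise look-alikes are on the near side. The scene view agrees.

```bash
cat > h.py <<'E'
from cell import *
import cv2,numpy as np
from scipy.optimize import minimize
def proj(c,P):
    V=np.array(c["view"]);K=c["intrinsics"];P=np.atleast_2d(P)
    q=P@V[:3,:3].T+V[:3,3];q=q*[1,-1,-1]
    if c.get("fish"):
        r=np.hypot(q[:,0],q[:,1])+1e-12;th=np.arctan2(r,q[:,2]);q=np.c_[q[:,0]/r*th,q[:,1]/r*th,np.ones(len(q))]
    q=q@K.T;return q[:,:2]/q[:,2:]
def unproj(c,uv,z):
    V=np.array(c["view"]);d=np.linalg.inv(c["intrinsics"])@[*uv,1]
    if c.get("fish"):
        r=np.hypot(d[0],d[1])+1e-12;d=np.array([d[0]/r*np.sin(r),d[1]/r*np.sin(r),np.cos(r)])
    d=V[:3,:3].T@(d*[1,-1,-1]);o=-V[:3,:3].T@V[:3,3];return o+d*(z-o[2])/d[2]
def box(p,dims,n=8):
    x,y,a=p;R=np.array([[np.cos(a),-np.sin(a)],[np.sin(a),np.cos(a)]])
    t=np.linspace(-.5,.5,n);out=[]
    e=np.r_[np.c_[t,-.5+0*t],np.c_[.5+0*t,t],np.c_[t,.5+0*t],np.c_[-.5+0*t,t]]*dims[:2]
    xy=e@R.T+[x,y]
    return np.r_[np.c_[xy,0*xy[:,0]],np.c_[xy,0*xy[:,0]+dims[2]]]
def fit(views,p0,dims):
    # views: list of (cam, mask); maximise soft overlap of hull with mask
    S=[(c,cv2.GaussianBlur(m.astype(np.float32),(0,0),.7)) for c,m in views]
    def cost(p):
        t=0
        for c,m in S:
            h=cv2.convexHull(proj(c,box(p,dims)).astype(np.float32))[:,0]
            im=np.zeros(m.shape,np.uint8);cv2.fillConvexPoly(im,np.round(h*256).astype(np.int32),255,cv2.LINE_AA,8)
            im=cv2.GaussianBlur(im.astype(np.float32)/255,(0,0),.7)
            t+=np.minimum(im,m).sum()/np.maximum(im,m).sum()
        return -t/len(S)
    best=None
    for da in(-.12,0,.12):
        s=np.array(p0)+[0,0,da];r=minimize(cost,s,method="Nelder-Mead",options=dict(initial_simplex=[s,s+[.01,0,0],s+[0,.01,0],s+[0,0,.08]],xatol=1e-4,fatol=1e-5))
        if best is None or r.fun<best.fun:best=r
    return best.x,-best.fun
E
python3 - <<'E'
from h import *
C={n:read_camera(n) for n in("top","scene")}
S={(n,t):silhouettes(n,t) for n in C for t in("block_a","fence","end_stop","ink_slab","seal_stone","ink_stick")}
def cen(m): v,u=np.nonzero(m);return u.mean(),v.mean()
D=dict(block_a=(.092,.092,.046),fence=(.04,.78,.03),end_stop=(.07,.03,.03),ink_slab=(.07,.04,.016),seal_stone=(.024,.024,.04),ink_stick=(.075,.02,.011))
for t,d in D.items():
    for s in S["top",t]:
        p=unproj(C["top"],cen(s["pixels"]),d[2]*.7)
        V=[(C["top"],s["pixels"])]
        pr=proj(C["scene"],[*p[:2],d[2]/2])[0]
        o=[q for q in S["scene",t] if np.hypot(*(np.array(cen(q["pixels"]))-pr))<12 or t=="fence"]
        if o:V.append((C["scene"],o[0]["pixels"]))
        x,f=fit(V,[p[0],p[1],0],d);print(t,np.round(x,4),round(np.degrees(x[2]),1),len(V),round(f,3),[np.round(fit([v],x,d)[0],3).tolist() for v in V])
E
```

```text
block_a [ 0.2788 -0.2371  0.3016] 17.3 2 0.918 [[0.277, -0.237, 0.266], [0.285, -0.233, 0.305]]
block_a [0.4498 0.1832 0.0687] 3.9 2 0.911 [[0.447, 0.183, 0.069], [0.452, 0.185, 0.115]]
block_a [ 0.2956  0.2695 -0.1156] -6.6 2 0.912 [[0.294, 0.269, -0.12], [0.3, 0.271, -0.06]]
block_a [ 0.4519 -0.1673  0.065 ] 3.7 2 0.89 [[0.45, -0.168, 0.072], [0.453, -0.167, 0.036]]
block_a [0.4676 0.0241 0.132 ] 7.6 2 0.895 [[0.465, 0.024, 0.099], [0.468, 0.027, 0.197]]
fence [0.6787 0.0141 0.0284] 1.6 2 0.848 [[0.676, 0.018, 0.021], [0.679, 0.013, 0.017]]
end_stop [ 0.6275 -0.3337  0.1697] 9.7 2 0.753 [[0.627, -0.335, 0.088], [0.628, -0.331, 0.215]]
ink_slab [0.6123 0.3662 0.1254] 7.2 2 0.67 [[0.612, 0.366, 0.043], [0.595, 0.363, 0.253]]
ink_slab [-0.1572  0.5055  0.0464] 2.7 1 0.002 [[-0.157, 0.51, 0.046]]
seal_stone [0.3885 0.5999 0.5891] 33.8 1 0.001 [[0.388, 0.61, 0.589]]
ink_stick [ 0.4736 -0.0775  0.1766] 10.1 2 0.665 [[0.471, -0.078, 0.124], [0.477, -0.077, 0.252]]
```

Call:
play_rows --steps '[[[0.0292,-0.0341,0,0,0,0,0.05],[0.0292,-0.0341,0,0,0,0,0.05],[0.0292,-0.0341,0,0,0,0,0.05],[0.0292,-0.0341,0,0,0,0,0.05],[0.0292,-0.0341,0,0,0,0,0.05],[0.0292,-0.0341,0,0,0,0,0.05],[0.0292,-0.0341,0,0,0,0,0.05],[0.0292,-0.0341,0,0,0,0,0.05],[0.0292,-0.0341,0,0,0,0,0.05],[0.0292,-0.0341,0,0,0,0,0.05],[0.0292,-0.0341,0,0,0,0,0.05],[0,0,0,0,0,0.12,0.05]]]'

```text
time_s: 2.6
tool_pos: [0.3887, -0.1663, 0.2232]
tool_rot: [180.0, -0.1, 10.1]
force: [0.2, -0.1, 0.7]
grip_width: 0.0499
grasp_force: 0.0
```

Call:
play_rows --steps '[[[-0.008,0.005,0,0,0,0.11,0.05],[0,0,0.04,0,0,0,0.05],[0,0,0.04,0,0,0,0.05],[0,0,0,0,0,0,0.05],[0,0,0,0,0,0,0.05]]]'

```text
time_s: 3.1
tool_pos: [0.379, -0.1786, 0.1431]
tool_rot: [-180.0, 0.0, 3.3]
force: [-0.2, -0.2, 0.9]
grip_width: 0.0497
grasp_force: 0.0
```

```bash
cat > w.py <<'E'
from h import *
import sys
c=read_camera("wrist");c["fish"]=1
print(np.round(get_obs()["tool_pos"],4),np.round(get_obs()["tool_rot"],2),np.round(get_obs()["force"],2))
D=dict(block_a=(.092,.092,.046),end_stop=(.07,.03,.03))
for t in D:
    for s in silhouettes("wrist",t):
        v,u=np.nonzero(s["pixels"]);p=unproj(c,(u.mean(),v.mean()),.03)
        x,f=fit([(c,s["pixels"])],[p[0],p[1],0.03],D[t]);print(t,round(s["p"],2),np.round(s["extent"]),np.round(x,4),round(f,3))
cv2.imwrite("pics/"+sys.argv[1]+".png",c["frame"][:,:,::-1])
E
python3 w.py w1
```

```text
[ 0.38   -0.1791  0.1442] [ 1.7994e+02 -1.0000e-01  3.3200e+00] [ 0.89 -0.16  0.47]
block_a 0.98 [247. 222. 342. 315.] [ 0.2795 -0.2363  0.2692] 0.402
block_a 0.94 [188.  60. 296. 161.] [ 0.4531 -0.166   0.0409] 0.973
block_a 0.75 [  0.  79.  15. 158.] [0.4507 0.1851 0.0471] 0.76
block_a 0.64 [ 19.  44. 117. 149.] [0.4674 0.0259 0.1287] 0.962
end_stop 0.44 [394.   0. 423.   5.] [ 0.6334 -0.3338  0.0459] 0.929
end_stop 0.28 [189.  62. 298. 164.] [ 0.4624 -0.1329  0.0128] 0.255
```

View pics/w1.png

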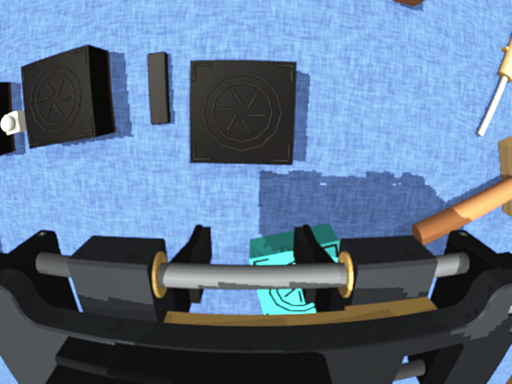

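The wrist view shows the right block square ahead (190–296, 60–163), the ink stick at (158,90) and the seal at (12,122). The way down is clear.

Call:
play_rows --steps '[[[0,-0.011,0.04,0,0,0,0.05],[0,0,0.04,0,0,0,0.05],[0,0,0.03,0,0,0,0.05],[0,0,0.012,0,0,0,0.05],[0,0,0,0,0,0,0.05],[0.003,0,0,0,0,0,0.05],[0.003,0,0,0,0,0,0.05],[0,0,0,0,0,0,0.05]]]'

```text
time_s: 4.05
tool_pos: [0.3862, -0.1681, 0.0221]
tool_rot: [179.9, -0.2, 3.3]
force: [-0.6, 0.4, 0.0]
grip_width: 0.0498
grasp_force: 0.0
```

Call:
play_rows --steps '[[[0.002,0,0,0,0,0,0.05],[0.002,0,0,0,0,0,0.05],[0.002,0,0,0,0,0,0.05],[0.002,0,0,0,0,0,0.05],[0.002,0,0,0,0,0,0.05]]]'

```text
time_s: 4.55
tool_pos: [0.3944, -0.1668, 0.0205]
tool_rot: [180.0, 0.0, 3.3]
force: [0.3, -0.3, -0.1]
grip_width: 0.0502
grasp_force: 0.0
```

Call:
play_rows --steps '[[[0.001,0,0,0,0,0,0.05],[0.001,0,0,0,0,0,0.05],[0.001,0,0,0,0,0,0.05],[0.001,0,0,0,0,0,0.05]]]'

```text
time_s: 4.95
tool_pos: [0.3982, -0.1666, 0.0204]
tool_rot: [-180.0, 0.0, 3.3]
force: [-1.5, 1.0, -0.7]
grip_width: 0.0499
grasp_force: 0.5
```

Call:
play_rows --steps '[[[0.001,0,0,0,0,0,0.05],[0.001,0,0,0,0,0,0.05],[0.001,0,0,0,0,0,0.05]]]'

```text
time_s: 5.25
tool_pos: [0.4013, -0.1663, 0.0204]
tool_rot: [-180.0, 0.0, 3.3]
force: [-1.5, -0.9, -0.4]
grip_width: 0.0501
grasp_force: 0.4
```

Call:
play_rows --steps '[[[0.001,0,0,0,0,0,0.05],[0.001,0,0,0,0,0,0.05]]]'

```text
time_s: 5.45
tool_pos: [0.4033, -0.1662, 0.0205]
tool_rot: [-180.0, 0.0, 3.3]
force: [-0.6, -0.3, -1.1]
grip_width: 0.0501
grasp_force: 0.4
```

Call:
play_rows --steps '[[[0,0,0,0,0,0,0.05]]]'

```text
time_s: 5.55
tool_pos: [0.4036, -0.1662, 0.0206]
tool_rot: [180.0, -0.0, 3.3]
force: [-0.7, -0.0, -0.1]
grip_width: 0.05
grasp_force: 0.2
```

Call:
play_rows --steps '[[[-0.015,0,0,0,0,0,0.05],[0,0,-0.045,0,0,0,0.05],[0,0,-0.045,0,0,0,0.05],[0.045,-0.02,-0.01,0,0,0,0.05],[0.01,-0.045,0,0,0,0,0.05],[0,-0.045,0,0,0,0,0.05],[0,-0.045,0,0,0,0,0.05],[0,-0.045,0,0,0,0,0.05],[0,-0.045,0,0,0,0,0.05],[0,-0.045,0,0,0,0,0.05],[-0.01,-0.04,0,0,0,0,0.05],[-0.03,-0.0175,0,0,0,0,0.05]]]'

```text
time_s: 6.75
tool_pos: [0.3836, 0.1857, 0.1212]
tool_rot: [-179.7, -0.1, 3.6]
force: [-0.7, 1.1, 0.3]
grip_width: 0.0502
grasp_force: 0.0
```

```bash
python3 w.py w2
```

```text
[0.3774 0.1866 0.1202] [-179.92    0.18    3.86] [-4.49  2.01 -1.45]
block_a 0.92 [370.  68. 474. 174.] [0.4673 0.0246 0.128 ] 0.969
block_a 0.64 [493. 111. 512. 187.] [ 0.4617 -0.1672  0.0437] 0.956
block_a 0.63 [201.  64. 321. 182.] [0.4499 0.1828 0.0456] 0.975
block_a 0.57 [120. 212. 220. 310.] [ 0.2955  0.2702 -0.1615] 0.213
```

Call:
play_rows --steps '[[[0,0.0055,0.04,0,0,0,0.05],[0,0,0.04,0,0,0,0.05],[0,0,0.018,0,0,0,0.05],[0,0,0,0,0,0,0.05],[0,0,0,0,0,0,0.05]]]'

```text
time_s: 7.4
tool_pos: [0.3841, 0.175, 0.0229]
tool_rot: [-179.9, -0.0, 3.3]
force: [0.6, -0.1, 0.8]
grip_width: 0.05
grasp_force: 0.0
```

Call:
play_rows --steps '[[[0,-0.006,0,0,0,0,0.05],[0.003,0,0,0,0,0,0.05],[0.003,0,0,0,0,0,0.05],[0.001,0,0,0,0,0,0.05],[0.001,0,0,0,0,0,0.05],[0.001,0,0,0,0,0,0.05]]]'

```text
time_s: 8.0
tool_pos: [0.392, 0.1814, 0.0225]
tool_rot: [180.0, -0.0, 3.3]
force: [0.2, 0.7, -0.4]
grip_width: 0.05
grasp_force: 0.0
```

Call:
play_rows --steps '[[[0.001,0,0,0,0,0,0.05],[0.001,0,0,0,0,0,0.05],[0.001,0,0,0,0,0,0.05]]]'

```text
time_s: 8.3
tool_pos: [0.3946, 0.1816, 0.0223]
tool_rot: [180.0, 0.0, 3.3]
force: [-1.5, 0.1, 0.1]
grip_width: 0.0499
grasp_force: 0.5
```

Call:
play_rows --steps '[[[0.001,0,0,0,0,0,0.05],[0.001,0,0,0,0,0,0.05],[0.001,0,0,0,0,0,0.05]]]'

```text
time_s: 8.6
tool_pos: [0.3979, 0.1818, 0.0224]
tool_rot: [180.0, 0.0, 3.3]
force: [-1.3, 0.0, -1.1]
grip_width: 0.05
grasp_force: 0.4
```

Call:
play_rows --steps '[[[-0.014,0,0,0,0,0,0.05],[0,0,-0.045,0,0,0,0.05],[0,0,-0.045,0,0,0,0.05],[0.0465,0,-0.01,0,0,0,0.05],[0,0.045,0,0,0,0,0.05],[0,0.045,0,0,0,0,0.05],[0,0.045,0,0,0,0,0.05],[0,0.03,0,0,0,-0.07,0.05],[0,0,0,0,0,0,0.05],[-0.02,-0.0025,0,0,0,0,0.05],[-0.02,-0.0025,0,0,0,0,0.05],[0,0,0,0,0,0,0.05]]]'

```text
time_s: 9.8
tool_pos: [0.398, 0.0192, 0.1222]
tool_rot: [179.9, 0.1, 7.3]
force: [-0.4, -0.6, 0.3]
grip_width: 0.05
grasp_force: 0.0
```

Call:
play_rows --steps '[[[0,0,0,0,0,0,0.05],[0,0,0,0,0,0,0.05]]]'

```text
time_s: 10.0
tool_pos: [0.4007, 0.0194, 0.1229]
tool_rot: [180.0, -0.1, 7.4]
force: [0.8, 0.4, -0.0]
grip_width: 0.0502
grasp_force: 0.0
```

```bash
python3 w.py w3
```

```text
[0.4006 0.0194 0.1228] [-1.7998e+02 -6.0000e-02  7.3700e+00] [-0.06 -0.67  0.44]
block_a 0.97 [ 38.  67. 143. 173.] [0.4556 0.1845 0.0548] 0.969
block_a 0.76 [  0. 201.  80. 253.] [0.3152 0.2759 0.695 ] 0.447
block_a 0.74 [382. 107. 487. 211.] [ 0.4609 -0.1646  0.0544] 0.977
block_a 0.74 [196.  65. 312. 179.] [0.4675 0.0252 0.1233] 0.976
block_a 0.61 [430. 279. 436. 295.] [ 0.2755 -0.2718  0.8536] 0.011
```

Call:
play_rows --steps '[[[-0.003,0,0.04,0,0,0,0.05],[0,0,0.04,0,0,0,0.05],[0,0,0.02,0,0,0,0.05],[0,0,0,0,0,0,0.05],[0,0,0,0,0,0,0.05]]]'

```text
time_s: 10.65
tool_pos: [0.397, 0.0191, 0.0228]
tool_rot: [-179.9, 0.0, 7.3]
force: [0.0, -0.2, 0.5]
grip_width: 0.05
grasp_force: 0.0
```

Call:
play_rows --steps '[[[0.004,0,0,0,0,0,0.05],[0.004,0,0,0,0,0,0.05],[0.002,0,0,0,0,0,0.05],[0.001,0,0,0,0,0,0.05],[0.001,0,0,0,0,0,0.05],[0.001,0,0,0,0,0,0.05]]]'

```text
time_s: 11.25
tool_pos: [0.4095, 0.0201, 0.0225]
tool_rot: [180.0, 0.0, 7.3]
force: [0.2, 0.0, 0.1]
grip_width: 0.0498
grasp_force: 0.0
```

Call:
play_rows --steps '[[[0.001,0,0,0,0,0,0.05],[0.001,0,0,0,0,0,0.05],[0.001,0,0,0,0,0,0.05]]]'

```text
time_s: 11.55
tool_pos: [0.4101, 0.0201, 0.0219]
tool_rot: [180.0, 0.3, 7.3]
force: [-7.9, -0.7, 5.1]
grip_width: 0.0498
grasp_force: 3.8
```

Call:
play_rows --steps '[[[0.001,0,0,0,0,0,0.05],[0.001,0,0,0,0,0,0.05],[0.001,0,0,0,0,0,0.05]]]'

```text
time_s: 11.85
tool_pos: [0.4125, 0.0205, 0.0217]
tool_rot: [180.0, 0.4, 7.3]
force: [-6.9, -1.6, 5.1]
grip_width: 0.0499
grasp_force: 3.7
```

The middle block is the heavy one (7–8 N). I'll push it towards the fence while turning it square.

Call:
play_rows --steps '[[[0.004,0,0,0,0,0.01,0.05],[0.004,0,0,0,0,0.01,0.05],[0.004,0,0,0,0,0.01,0.05],[0.004,0,0,0,0,0.01,0.05],[0.004,0,0,0,0,0.01,0.05],[0.004,0,0,0,0,0.01,0.05],[0.004,0,0,0,0,0.01,0.05],[0.004,0,0,0,0,0.01,0.05],[0.004,0,0,0,0,0.01,0.05],[0.004,0,0,0,0,0.01,0.05],[0.004,0,0,0,0,0,0.05],[0.004,0,0,0,0,0,0.05]]]'

```text
time_s: 13.05
tool_pos: [0.4635, 0.0243, 0.0225]
tool_rot: [180.0, 0.0, 1.6]
force: [-4.5, 0.1, -0.9]
grip_width: 0.0501
grasp_force: 2.0
```

Call:
play_rows --steps '[[[0.004,0,0,0,0,0,0.05],[0.004,0,0,0,0,0,0.05],[0.004,0,0,0,0,0,0.05],[0.004,0,0,0,0,0,0.05],[0.004,0,0,0,0,0,0.05],[0.004,0,0,0,0,0,0.05],[0.004,0,0,0,0,0,0.05],[0.004,0,0,0,0,0,0.05],[0.004,0,0,0,0,0,0.05],[0.004,0,0,0,0,0,0.05],[0.004,0,0,0,0,0,0.05],[0,0,0,0,0,0,0.05]]]'

```text
time_s: 14.25
tool_pos: [0.5085, 0.0258, 0.0227]
tool_rot: [-180.0, -0.1, 1.6]
force: [-2.3, -0.3, -1.9]
grip_width: 0.0502
grasp_force: 0.9
```

```bash
python3 w.py w4
```

```text
[0.5085 0.0258 0.0228] [-1.7998e+02 -1.2000e-01  1.5900e+00] [-2.05 -0.33 -1.8 ]
block_a 0.95 [425. 225. 512. 298.] [ 0.5151 -0.2406 -0.4551] 0.37
block_a 0.94 [  0. 222.  98. 312.] [0.5004 0.216  0.677 ] 0.166
block_a 0.61 [156.  58. 353. 241.] [0.5656 0.0254 0.0271] 0.977
block_a 0.51 [487. 368. 502. 384.] [ 0.2044 -0.3445  0.8516] 0.648
block_a 0.5 [  0. 359.  18. 383.] [ 0.2395  0.4181 -0.0646] 0.882
```

View pics/w4.png

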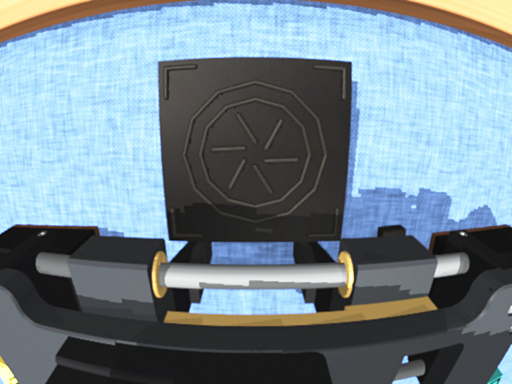

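The block sits square on both fingers, (156–353, 58–241), with the fence ahead at the top edge. I'll keep pushing.

Call:
play_rows --steps '[[[0.004,0,0,0,0,0,0.05],[0.004,0,0,0,0,0,0.05],[0.004,0,0,0,0,0,0.05],[0.004,0,0,0,0,0,0.05],[0.004,0,0,0,0,0,0.05],[0.004,0,0,0,0,0,0.05],[0.004,0,0,0,0,0,0.05],[0.004,0,0,0,0,0,0.05],[0.002,0,0,0,0,0,0.05],[0.002,0,0,0,0,0,0.05],[0.002,0,0,0,0,0,0.05],[0.001,0,0,0,0,0,0.05]]]'

```text
time_s: 15.6
tool_pos: [0.5452, 0.0268, 0.0226]
tool_rot: [180.0, 0.1, 1.6]
force: [-7.1, 0.6, 4.7]
grip_width: 0.0502
grasp_force: 3.5
```

Call:
play_rows --steps '[[[0.001,0,0,0,0,0,0.05],[0.001,0,0,0,0,0,0.05],[0.001,0,0,0,0,0,0.05]]]'

```text
time_s: 15.9
tool_pos: [0.548, 0.0269, 0.0226]
tool_rot: [180.0, 0.2, 1.6]
force: [-6.8, 0.7, 4.4]
grip_width: 0.0502
grasp_force: 3.5
```

Call:
play_rows --steps '[[[0.001,0,0,0,0,0,0.05],[0.001,0,0,0,0,0,0.05],[0.001,0,0,0,0,0,0.05]]]'

```text
time_s: 16.2
tool_pos: [0.551, 0.027, 0.0226]
tool_rot: [180.0, 0.2, 1.6]
force: [-7.4, -0.9, 4.5]
grip_width: 0.05
grasp_force: 3.5
```

Call:
play_rows --steps '[[[0.001,0,0,0,0,0,0.05],[0.001,0,0,0,0,0,0.05],[0.001,0,0,0,0,0,0.05]]]'

```text
time_s: 16.5
tool_pos: [0.554, 0.0271, 0.0226]
tool_rot: [180.0, 0.2, 1.6]
force: [-7.0, -0.8, 4.9]
grip_width: 0.0503
grasp_force: 3.5
```

Call:
play_rows --steps '[[[0.001,0,0,0,0,0,0.05],[0.001,0,0,0,0,0,0.05]]]'

```text
time_s: 16.7
tool_pos: [0.5541, 0.027, 0.0224]
tool_rot: [179.9, 0.4, 1.6]
force: [-13.9, -0.5, 9.1]
grip_width: 0.05
grasp_force: 6.7
```

Call:
play_rows --steps '[[[0.001,0,0,0,0,0,0.05],[0.001,0,0,0,0,0,0.05]]]'

```text
time_s: 16.9
tool_pos: [0.5541, 0.0271, 0.0221]
tool_rot: [179.9, 0.6, 1.6]
force: [-18.2, -1.0, 12.9]
grip_width: 0.05
grasp_force: 8.9
```

Call:
play_rows --steps '[[[-0.02,0,0,0,0,0,0.05],[0,0,-0.035,0,0,0,0.05],[0,0,-0.035,0,0,0,0.05],[0.035,-0.0384,-0.01,0,0,0,0.05],[0.035,-0.0384,0,0,0,0,0.05],[0,0,0,0,0,0.15,0.05],[0,0,0,0,0,0.15,0.05],[0,0,0,0,0,0.15,0.05],[0,0,0,0,0,0.15,0.05],[0,0,0,0,0,0.15,0.05]]]'

```text
time_s: 17.9
tool_pos: [0.6053, 0.102, 0.1022]
tool_rot: [-179.8, -0.0, -41.5]
force: [-1.3, -0.7, -0.4]
grip_width: 0.05
grasp_force: 0.0
```

Call:
play_rows --steps '[[[0,0,0,0,0,0.15,0.05],[0,0,0,0,0,0.15,0.05],[0,0,0,0,0,0.15,0.05],[0,0,0,0,0,0.15,0.05],[0,0,0,0,0,0.15,0.05],[0,0,0,0,0,0.0725,0.05],[0,0,0,0,0,0,0.05],[0,0,0,0,0,0,0.05]]]'

```text
time_s: 18.7
tool_pos: [0.5906, 0.0992, 0.072]
tool_rot: [176.3, 0.7, -63.9]
force: [-0.4, -0.1, 0.5]
grip_width: 0.0501
grasp_force: 0.0
```

```bash
python3 w.py w5; python3 -c "
from cell import *;print(get_obs()['qpos'])"
```

```text
[0.5904 0.0989 0.0719] [176.27   0.82 -63.95] [-0.01 -0.49  0.91]
block_a 0.86 [436.   2. 511.  89.] [ 0.4604 -0.1653  0.0549] 0.99
block_a 0.65 [175.  21. 361. 205.] [0.6116 0.0268 0.0236] 0.978
block_a 0.59 [288. 290. 315. 313.] [ 0.4772  0.2226 -0.3994] 0.043
block_a 0.48 [393. 380. 421. 381.] [ 0.2439  0.3164 -1.002 ] 0.88
[ -41.60691855   24.945381     37.11818279   98.1359104   -15.71313262
   66.27725095 -153.76585214]
```

View pics/w5.png

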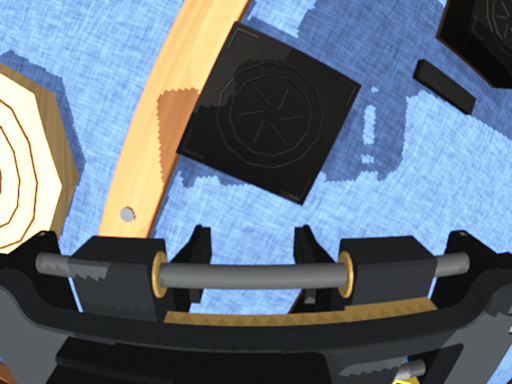

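The last joint ran into its limit (-153.8°), so I'll turn the other way and push along the tool's -x. The block is against the fence at yaw ≈0.024.

Call:
play_rows --steps '[[[0,0,-0.04,0,0,0,0.05],[0,0,0,0,0,-0.15,0.05],[0,0,0,0,0,-0.15,0.05],[0,0,0,0,0,-0.15,0.05],[0,0,0,0,0,-0.15,0.05],[0,0,0,0,0,-0.15,0.05],[0,0,0,0,0,-0.15,0.05],[0,0,0,0,0,-0.15,0.05],[0,0,0,0,0,-0.15,0.05],[0,0,0,0,0,-0.15,0.05],[0,0,0,0,0,-0.15,0.05],[0,0,0,0,0,-0.15,0.05]]]'

```text
time_s: 20.05
tool_pos: [0.5931, 0.0972, 0.1122]
tool_rot: [-178.8, 3.6, 30.7]
force: [0.2, -0.2, 0.4]
grip_width: 0.0501
grasp_force: 0.0
```

Call:
play_rows --steps '[[[0,0,0,0,0,-0.15,0.05],[0,0,0,0,0,-0.15,0.05],[0,0,0,0,0,-0.15,0.05],[0,0,0,0,0,-0.15,0.05],[0,0,0,0,0,-0.15,0.05],[0,0,0,0,0,-0.15,0.05],[0,0,0,0,0,0,0.05],[0,0,0,0,0,0,0.05]]]'

```text
time_s: 20.85
tool_pos: [0.593, 0.0973, 0.1122]
tool_rot: [-176.5, 1.4, 81.7]
force: [-0.3, 0.3, 0.1]
grip_width: 0.0499
grasp_force: 0.0
```

```bash
python3 -c "
from cell import *;o=get_obs();print(o['qpos'],o['tool_pos'],o['tool_rot'])"
```

```text
[-25.25146547  19.91625165  16.37516286  95.13891155  -5.63740542
  69.60052256 -15.78944956] [0.59300281 0.09725374 0.11223682] [-176.45430648    1.38658166   81.73130957]
```

```bash
cat > d.py <<'E'
from cell import *;import sys,numpy as np
from scipy.spatial.transform import Rotation as R
a=list(map(float,sys.argv[1:7]));o=get_obs()
A=R.from_euler('xyz',o['tool_rot'],degrees=True);B=R.from_euler('xyz',a[3:],degrees=True)
print('pos',np.round(o['tool_pos'],4),'rotvec',np.round((A.inv()*B).as_rotvec(),4),'shift before turn',np.round(A.inv().apply(np.array(a[:3])-o['tool_pos']),4),'after turn',np.round(B.inv().apply(np.array(a[:3])-o['tool_pos']),4))
E
python3 d.py .605 .106 .082 180 0 91.35
```

```text
pos [0.593  0.0973 0.1122] rotvec [-0.0638  0.0189 -0.1686] shift before turn [0.0111 0.0124 0.0293] after turn [0.0085 0.0122 0.0302]
```

Call:
play_rows --steps '[[[0,0,0,-0.0319,0.0095,-0.0843,0.05],[0,0,0,-0.0319,0.0095,-0.0843,0.05],[0.0085,0.0122,0.03,0,0,0,0.05],[0,0,0,0,0,0,0.05],[0,0,0,0,0,0,0.05],[0,0,0,0,0,0,0.05]]]'

```text
time_s: 21.45
tool_pos: [0.605, 0.1065, 0.0827]
tool_rot: [180.0, 0.0, 91.5]
force: [0.1, -0.2, -0.1]
grip_width: 0.0501
grasp_force: 0.0
```

```bash
python3 d.py .605 .100 .022 180 0 91.35
```

```text
pos [0.605  0.1065 0.0827] rotvec [0.0002 0.0008 0.0033] shift before turn [-0.0064 -0.0002  0.0608] after turn [-0.0065 -0.0002  0.0607]
```

Call:
play_rows --steps '[[[0,0,0.04,0,0,0.003,0.05],[0,0,0.02,0,0,0,0.05],[-0.006,0,0,0,0,0,0.05],[-0.006,0,0,0,0,0,0.05],[-0.004,0,0,0,0,0,0.05],[-0.004,0,0,0,0,0,0.05],[-0.003,0,0,0,0,0,0.05],[-0.003,0,0,0,0,0,0.05],[-0.003,0,0,0,0,0,0.05],[-0.003,0,0,0,0,0,0.05],[-0.003,0,0,0,0,0,0.05]]]'

```text
time_s: 22.55
tool_pos: [0.6062, 0.0767, 0.0234]
tool_rot: [179.9, -0.3, 91.6]
force: [-0.7, 7.7, 4.8]
grip_width: 0.0496
grasp_force: 3.8
```

Call:
play_rows --steps '[[[-0.006,0,0,0,0,0.003,0.05],[-0.006,0,0,0,0,0,0.05],[-0.006,0,0,0,0,0,0.05],[-0.006,0,0,0,0,0,0.05],[-0.006,0,0,0,0,0,0.05],[-0.006,0,0,0,0,0,0.05],[-0.006,0,0,0,0,0,0.05],[-0.006,0,0,0,0,0,0.05],[-0.006,0,0,0,0,0,0.05],[-0.006,0,0,0,0,0,0.05],[-0.006,0,0,0,0,0,0.05],[-0.006,0,0,0,0,0,0.05]]]'

```text
time_s: 23.75
tool_pos: [0.6081, 0.0045, 0.0235]
tool_rot: [179.9, -0.3, 91.4]
force: [-0.2, 7.1, 5.0]
grip_width: 0.0497
grasp_force: 3.9
```

```bash
python3 w.py w6; python3 -c "
from cell import *;print(get_obs()['qpos'])"
```

```text
[0.6082 0.0026 0.0234] [ 1.7991e+02 -1.7000e-01  9.1380e+01] [-0.44  4.55  3.89]
block_a 0.97 [186. 240. 327. 314.] [ 0.6187 -0.054   0.0195] 0.23
block_a 0.77 [  0.   0. 103.  60.] [0.4548 0.1853 0.0636] 0.98
block_a 0.76 [  0. 355.  17. 384.] [ 0.2146 -0.2349  0.042 ] 0.965
[-16.11994117  23.47364975  16.30041723 101.73820276  -7.92658874
  55.79386838   4.73537462]
```

Tracking well, so I'll continue.

Call:
play_rows --steps '[[[-0.006,0,0,0,0,0,0.05],[-0.006,0,0,0,0,0,0.05],[-0.006,0,0,0,0,0,0.05],[-0.006,0,0,0,0,0,0.05],[-0.006,0,0,0,0,0,0.05],[-0.006,0,0,0,0,0,0.05],[-0.006,0,0,0,0,0,0.05],[-0.006,0,0,0,0,0,0.05],[-0.006,0,0,0,0,0,0.05],[-0.006,0,0,0,0,0,0.05],[-0.006,0,0,0,0,0,0.05],[-0.006,0,0,0,0,0,0.05]]]'

```text
time_s: 25.1
tool_pos: [0.6097, -0.0681, 0.0232]
tool_rot: [180.0, -0.2, 91.4]
force: [-0.9, 7.3, 5.8]
grip_width: 0.0498
grasp_force: 4.0
```

Call:
play_rows --steps '[[[-0.006,0,0,0,0,0,0.05],[-0.006,0,0,0,0,0,0.05],[-0.006,0,0,0,0,0,0.05],[-0.006,0,0,0,0,0,0.05],[-0.006,0,0,0,0,0,0.05],[-0.006,0,0,0,0,0,0.05],[-0.006,0,0,0,0,0,0.05],[-0.006,0,0,0,0,0,0.05],[-0.006,0,0,0,0,0,0.05],[-0.006,0,0,0,0,0,0.05],[-0.006,0,0,0,0,0,0.05],[-0.006,0,0,0,0,0,0.05]]]'

```text
time_s: 26.3
tool_pos: [0.6113, -0.1401, 0.0231]
tool_rot: [180.0, -0.2, 91.4]
force: [0.3, 8.2, 6.7]
grip_width: 0.0501
grasp_force: 4.0
```

Run:
```python
from h import *
c=read_camera("top");f=c["frame"][100:230,140:400]
cv2.imwrite("pics/t7.png",cv2.resize(f,None,fx=3,fy=3,interpolation=cv2.INTER_CUBIC)[:,:,::-1]);print(get_obs()["qpos"],get_obs()["force"])
```

```text
[-4.48023074 25.86027867 18.89516348 98.84696594 -9.85273974 56.89397471
 19.43017766] [0.26949136 4.44878482 4.28356044]
```

View pics/t7.png

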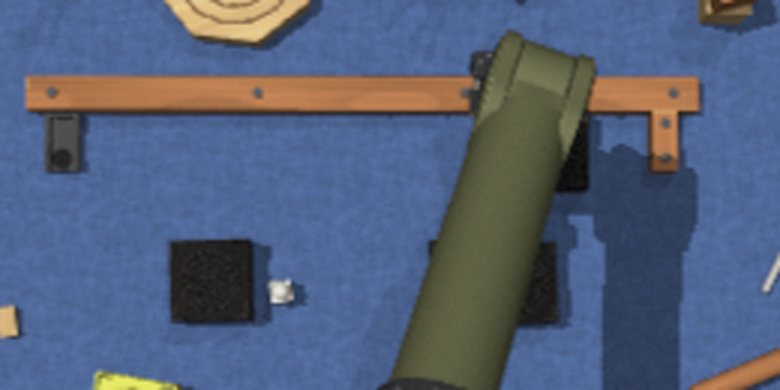

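The block's right edge (588) is about 70 mm from the end stop (651), and it is still along the fence.

Call:
play_rows --steps '[[[-0.006,0,0,0,0,0,0.05],[-0.006,0,0,0,0,0,0.05],[-0.006,0,0,0,0,0,0.05],[-0.006,0,0,0,0,0,0.05],[-0.006,0,0,0,0,0,0.05],[-0.006,0,0,0,0,0,0.05],[-0.006,0,0,0,0,0,0.05],[-0.006,0,0,0,0,0,0.05],[-0.006,0,0,0,0,0,0.05],[-0.004,0,0,0,0,0,0.05],[-0.004,0,0,0,0,0,0.05],[-0.002,0,0,0,0,0,0.05]]]'

```text
time_s: 27.55
tool_pos: [0.6128, -0.205, 0.0229]
tool_rot: [180.0, -0.2, 91.4]
force: [0.3, 7.3, 5.3]
grip_width: 0.0499
grasp_force: 3.7
```

Call:
play_rows --steps '[[[-0.001,0,0,0,0,0,0.05],[-0.001,0,0,0,0,0,0.05],[-0.001,0,0,0,0,0,0.05],[-0.001,0,0,0,0,0,0.05],[-0.001,0,0,0,0,0,0.05],[-0.001,0,0,0,0,0,0.05],[-0.001,0,0,0,0,0,0.05],[-0.001,0,0,0,0,0,0.05]]]'

```text
time_s: 28.35
tool_pos: [0.613, -0.212, 0.0229]
tool_rot: [-180.0, -0.2, 91.4]
force: [-0.3, 7.7, 6.3]
grip_width: 0.0501
grasp_force: 3.9
```

Call:
play_rows --steps '[[[-0.001,0,0,0,0,0,0.05],[-0.001,0,0,0,0,0,0.05],[-0.001,0,0,0,0,0,0.05],[-0.001,0,0,0,0,0,0.05]]]'

```text
time_s: 28.75
tool_pos: [0.613, -0.2154, 0.0229]
tool_rot: [-180.0, -0.3, 91.4]
force: [-2.1, 10.1, 6.8]
grip_width: 0.05
grasp_force: 5.1
```

Call:
play_rows --steps '[[[-0.001,0,0,0,0,0,0.05],[-0.001,0,0,0,0,0,0.05],[-0.001,0,0,0,0,0,0.05],[-0.001,0,0,0,0,0,0.05]]]'

```text
time_s: 29.15
tool_pos: [0.613, -0.2154, 0.0228]
tool_rot: [-179.9, -0.6, 91.5]
force: [-3.9, 16.1, 10.0]
grip_width: 0.0501
grasp_force: 8.2
```

Call:
play_rows --steps '[[[-0.001,0,0,0,0,0,0.05],[-0.001,0,0,0,0,0,0.05]]]'

```text
time_s: 29.35
tool_pos: [0.613, -0.2154, 0.0228]
tool_rot: [-179.8, -0.7, 91.6]
force: [-3.7, 19.8, 12.9]
grip_width: 0.05
grasp_force: 9.8
```

Call:
play_rows --steps '[[[0.012,0,0,0,0,0,0.05],[0.012,0,0,0,0,0,0.05],[0,0,-0.04,0,0,0,0.05],[0,0,-0.04,0,0,0,0.05],[-0.03,-0.035,0,0,0,0,0.05],[-0.03,-0.035,0,0,0,0,0.05],[0,0,0,0,0,0.14,0.05],[0,0,0,0,0,0.14,0.05],[0,0,0,0,0,0.14,0.05],[0,0,0,0,0,0.14,0.05],[0,0,0,0,0,0.14,0.05],[0,0,0,0,0,0.14,0.05]]]'

```text
time_s: 30.55
tool_pos: [0.5423, -0.2643, 0.1019]
tool_rot: [180.0, 0.1, 42.8]
force: [1.0, -0.3, -0.5]
grip_width: 0.0498
grasp_force: 0.0
```

Call:
play_rows --steps '[[[0,0,0,0,0,0.14,0.05],[0,0,0,0,0,0.14,0.05],[0,0,0,0,0,0.14,0.05],[0,0,0,0,0,0.14,0.05],[0,0,0,0,0,0.14,0.05],[0,0,0,0,0,0.03,0.05],[0,0,0,0,0,0,0.05],[0,0,0,0,0,0,0.05]]]'

```text
time_s: 31.35
tool_pos: [0.5428, -0.2637, 0.1021]
tool_rot: [179.9, 0.1, 1.4]
force: [0.6, -0.6, -0.5]
grip_width: 0.0503
grasp_force: 0.0
```

```bash
python3 d.py .538 -.274 .023 180 0 1.35; python3 w.py w8
```

```text
pos [ 0.5428 -0.2637  0.1021] rotvec [0.001  0.001  0.0017] shift before turn [-0.005   0.0101  0.0791] after turn [-0.0051  0.0102  0.0791]
[ 0.5429 -0.2636  0.1021] [1.7995e+02 5.0000e-02 1.4200e+00] [-0.36 -0.16 -0.74]
block_a 0.85 [200.  50. 330. 174.] [ 0.6184 -0.2729  0.0209] 0.978
block_a 0.56 [101. 226. 201. 314.] [ 0.4612 -0.1636  0.0475] 0.151
end_stop 0.66 [329.  54. 359. 142.] [ 0.6307 -0.3376 -0.1723] 0.644
```

View pics/w8.png

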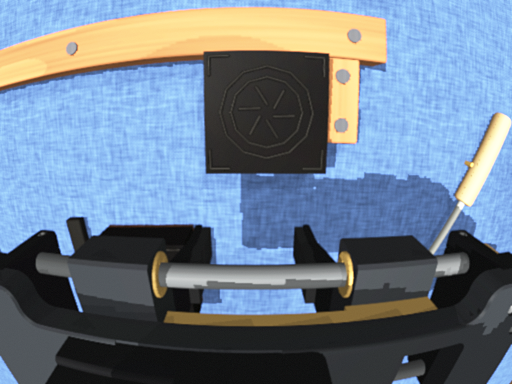

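The block sits in the corner (204–329, 51–174), touching both bars. I'll seat it against the fence with a light push from the near side.

Call:
play_rows --steps '[[[-0.005,0.01,0.04,0,0,0,0.05],[0,0,0.039,0,0,0,0.05],[0,0,0,0,0,0,0.05],[0.006,0,0,0,0,0,0.05],[0.006,0,0,0,0,0,0.05],[0.004,0,0,0,0,0,0.05],[0.002,0,0,0,0,0,0.05],[0.002,0,0,0,0,0,0.05],[0.001,0,0,0,0,0,0.05]]]'

```text
time_s: 32.4
tool_pos: [0.5596, -0.2732, 0.0236]
tool_rot: [179.9, 0.0, 1.3]
force: [0.1, -0.9, -0.3]
grip_width: 0.0502
grasp_force: 0.0
```

Call:
play_rows --steps '[[[0.001,0,0,0,0,0,0.05],[0.001,0,0,0,0,0,0.05],[0.001,0,0,0,0,0,0.05]]]'

```text
time_s: 32.7
tool_pos: [0.5609, -0.2732, 0.023]
tool_rot: [180.0, 0.2, 1.3]
force: [-5.3, 0.1, 4.5]
grip_width: 0.0496
grasp_force: 2.4
```

Call:
play_rows --steps '[[[0.001,0,0,0,0,0,0.05],[0.001,0,0,0,0,0,0.05]]]'

```text
time_s: 32.9
tool_pos: [0.5609, -0.2732, 0.0227]
tool_rot: [-179.9, 0.4, 1.3]
force: [-8.5, 0.6, 6.3]
grip_width: 0.0498
grasp_force: 4.8
```

Call:
play_rows --steps '[[[0.001,0,0,0,0,0,0.05],[0.001,0,0,0,0,0,0.05],[0.001,0,0,0,0,0,0.05]]]'

```text
time_s: 33.2
tool_pos: [0.5609, -0.2733, 0.0224]
tool_rot: [-179.8, 0.7, 1.3]
force: [-16.0, 2.2, 10.5]
grip_width: 0.0499
grasp_force: 8.1
```

Call:
play_rows --steps '[[[0.001,0,0,0,0,0,0.05],[0.001,0,0,0,0,0,0.05]]]'

```text
time_s: 33.4
tool_pos: [0.5609, -0.2733, 0.0223]
tool_rot: [-179.8, 0.9, 1.2]
force: [-20.3, 2.8, 15.0]
grip_width: 0.0502
grasp_force: 10.4
```

Call:
play_rows --steps '[[[-0.012,0,0,0,0,0,0.05],[-0.012,0,0,0,0,0,0.05],[0,0,-0.04,0,0,0,0.05],[0,0,-0.04,0,0,0,0.05],[0,0,-0.04,0,0,0,0.05],[0,0,0,0,0,0,0.05],[0,0,0,0,0,0,0.05],[0,0,0,0,0,0,0.05]]]'

```text
time_s: 34.2
tool_pos: [0.5447, -0.2728, 0.142]
tool_rot: [-180.0, 0.1, 1.3]
force: [-0.9, 0.1, -0.4]
grip_width: 0.0504
grasp_force: 0.0
```

```bash
python3 w.py w9; python3 -c "
import cv2;f=cv2.imread('pics/w9.png')[20:200,130:430];cv2.imwrite('pics/w9c.png',cv2.resize(f,None,fx=2.6,fy=2.6,interpolation=cv2.INTER_CUBIC))"
```

```text
[ 0.5445 -0.2727  0.1417] [-1.7999e+02  1.6000e-01  1.3400e+00] [ 0.17 -0.56 -1.05]
block_a 0.88 [199.  61. 308. 166.] [ 0.6186 -0.2731  0.0302] 0.976
block_a 0.58 [ 97. 209. 194. 258.] [ 0.464  -0.1606 -0.0441] 0.31
block_a 0.33 [ 78. 208.  98. 240.] [ 0.4548 -0.0606  0.5107] 0.082
end_stop 0.63 [307.  65. 336. 140.] [ 0.6308 -0.335  -0.0506] 0.698
```

View pics/w9c.png

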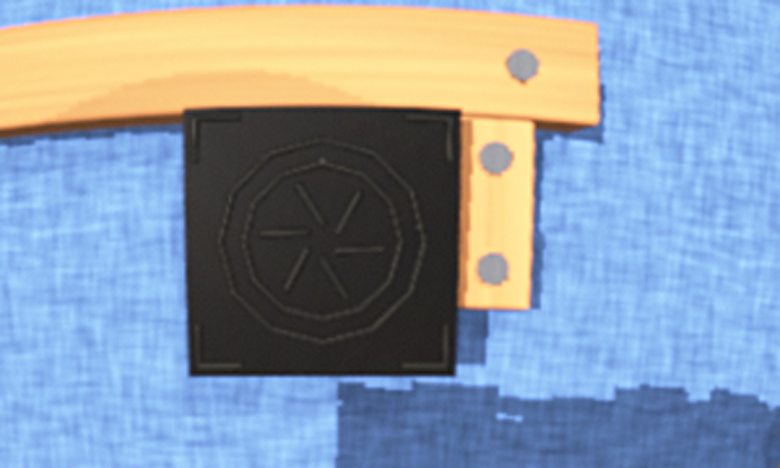

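The block is flush with the fence and the stop. The thin brown strip beside it is its shadow on the lower stop, and the width matches the 16 mm height difference. The gripper is clear.

```bash
python3 -c "
from cell import *;print(sign_off())"
```

```text
the job is handed in; nothing more can be done
None
```

The middle block was the heavy one (7–8 N when pushed, against about 1.5 N for the others); it now sits against both the fence and the end stop, the two plain blocks moved only 5–8 mm, and the job is handed in (no verdict came back).

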